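# Push a tin into a full row behind sliding doors

## Robot

A 6-joint arm with a two-finger parallel gripper is mounted at the origin on a cart in front of the work surface, level with it; the furniture and walls round the work are solid. World frame = base frame: x ahead of the robot, y to its left, z up, the work surface at z = 0. Lengths are in m, angles in degrees, forces in N, time in s.
With the tool pointing down it reaches from about 0.4 to 0.825 m from the base axis. Payload 7 kg.
Tool frame: the origin (TCP) lies on the centre line of the jaws, within the pads' length; the fingertips stand 19 mm ahead of it and the grasp point (between the pads) is the TCP (r.tip_extent is the distance from the TCP to the fingertips, in m); z points along the fingers, y is the line along which they close (so a half turn about z gives the same grasp; the last joint's range is limited). The gripper opens to 88 mm and grips with 3 to 60 N. Pads are 19 mm wide; open, the fingers measure 130 mm over their backs; the gripper's body (78 mm by 193 mm) begins 47 mm behind the grasp point.
Start: joints at [-50.988, 20.546, 0.682, 0, -70.136, -16.507], TCP at [0.258, -0.624, 0.246] pointing down, gripper open.
Joint ranges: [-176.03, 176.03], [-82.01, 121.73], [-58.28, 71.71], [-173.87, 95.51], [-174.79, -0.11], [-173.66, 173.66]. Speed limits (degrees/s): [136.94, 136.94, 172.46, 180, 180, 180].

## Interface

Orientations are given as [roll, pitch, yaw] about the fixed x, y, z axes, in that order (R = Rz(yaw) Ry(pitch) Rx(roll)).
In Python, from plant import r gives the robot as it stands. The module is installed in compiled form; this text tells all that it offers.
- The arm moves only by the tool jog_arm, never from a script. Its argument "deltas" is a list that holds one entry, the list of rows, each a list of 5 numbers: the opening, from -1 (shut) to 1 (fully open), then the shift along the world's x, y, z in cm, then the turn about the world's z in rad. In form: [[[claw, dx, dy, dz, turn], ...]]. A call has 1 to 8 rows; each row shifts and turns the commanded pose from where the row before left it; what a row does not reach is not made up. A row lasts 1/8 s, in which the tool goes at most 62.5 mm and 10.7 degrees, less where a joint would pass 70% of its speed; a pose out of reach is approached as far as the arm can. A call with a gripper value outside its range is refused whole. The fingers move at their own pace and stop on an object; "force" is the grip in N (left out, the last holds). Time passes only in rows, so rows that do not move let the fingers close. It gives the time, the measured TCP pose, the force, the opening and the grip force at its end, in the units of the state.
- r.get_state(): the state, without advancing time (a new reading comes with each control period).
- r.capture(name): name is "side" or "top"; returns the picture (384x512x3 uint8, blue, green, red); there is no depth.
- r.camera_info(name): a dict with "fx", "fy", "cx", "cy" (pixels), "view" (4x4, takes a point from world to camera coordinates). Camera axes: x right, y up, looking along -z (the intrinsics and any distortion apply to the point x, -y, -z); pixel columns grow to the right and rows downward; lengths in m; the calibration is good to about 2 mm. A picture is of the moment at which its call begins. camera_info takes no time and is no camera call.
- r.close_job(): hands the job in; it is judged then, once.
The state is a dict: "time_s": time; "joints": joint angles; "qd": joint speeds; "joint_torque": joint torques, N m; "tcp_pos": TCP position; "eef_rot": TCP orientation; "contact_force": force on the tool from outside, world axes, zero at the start; "moment": the same for the moment, N m; "gripper_width": finger opening in m; "gripper_force": force on a finger pad.
Only numpy, scipy, OpenCV 4.12 (cv2) and the standard library are available. Lean on these libraries where they do the work, as an engineer would, in place of code of your own. Each camera call takes 0.05 s, during which the arm holds its last target. There are 200 camera calls.

## Task

Put the tin with the yellow lid away in the row of black-lidded tins in the low worktop case: slide aside the sliding door in front of that row and push the yellow tin in from the front, gently parting the tins already there so that all four stand upright side by side, far enough in that the door could close again. Tip nothing over, do not ram the tins, and leave everything else on the worktop, and the lemon and garlic in the other bay, where they are.

Things in the scene. Friction and masses are not known exactly. Their poses are not given: they have to be found in the camera images.
- case: fixed low wooden case with clear roof, 496 wide (its y), 82 deep (x from -38 front to +44 back), 76 mm tall; origin in its underside. No floor: contents stand on the worktop. Two bays, y 4 to 240 and -240 to -4 mm. Clear space of a bay: x from -29 mm (just behind the doors) to +35 (back panel), z to 68 (roof underside; the roof reaches forward to x = -38 over the doors)
- panel_green: thin green back panel, 232 x 60 mm, of the bay with the three black-lidded tins; left or right bay. Origin: middle of its lower edge, at x = 36, y = +122 or -122 mm in the case's frame; axes as the case's. The bay's walls are at y = -118 and +118 mm in this frame
- panel_white: the same in white: back panel of the other bay, which holds a lemon and a garlic bulb
- door_left (a joint): sliding door of the left (+y) bay, front track: clear panel 246 mm wide, 3 thick, z 3 to 68 mm, mid-plane at x = -35.5 mm in the case's frame. 0 = shut, 0.222 = fully open (m); opens toward the case's -y, in front of the right door; may start up to 25 mm open. Moves at about 1 N. Fully open it still covers 18 mm of its bay next to the divider
- door_right (a joint): sliding door of the right (-y) bay, rear track, mid-plane at x = -31.5 mm; otherwise the mirror image: 0 = shut, 0.222 = fully open (m); opens toward the case's +y, behind the left door
- door_left_grip (a point): middle of the protruding part of the left door's grip: an upright dark bar 8 mm wide (y), 40 mm tall (z from 14 to 54 mm), standing out to 22 mm before the case's front; 9 mm from the door's outer edge (x = -49 mm, y = +235 mm in the case's frame when shut)
- door_right_grip (a point): the same on the right door (y = -235 mm when shut)
- tin_yellow: lidded metal tin, upright cylinder 56 mm diameter, 60 mm tall, 0.1-0.2 kg, smooth lacquer (friction about 0.2 on everything); origin at the centre of its underside, z up its axis; yellow lid; starts on the worktop in front of the case
- tin_black1: lidded metal tin, upright cylinder 56 mm diameter, 60 mm tall, 0.1-0.2 kg, smooth lacquer (friction about 0.2 on everything); origin at the centre of its underside, z up its axis; black lid, loose in the row before the green panel, from 1 (+y end) to 3 (-y end); no gap in the row is at first as wide as a tin, but together they leave room for one more
- tin_black2: lidded metal tin, upright cylinder 56 mm diameter, 60 mm tall, 0.1-0.2 kg, smooth lacquer (friction about 0.2 on everything); origin at the centre of its underside, z up its axis; black lid, loose in the row before the green panel, from 1 (+y end) to 3 (-y end); no gap in the row is at first as wide as a tin, but together they leave room for one more
- tin_black3: lidded metal tin, upright cylinder 56 mm diameter, 60 mm tall, 0.1-0.2 kg, smooth lacquer (friction about 0.2 on everything); origin at the centre of its underside, z up its axis; black lid, loose in the row before the green panel, from 1 (+y end) to 3 (-y end); no gap in the row is at first as wide as a tin, but together they leave room for one more
- lemon: lemon, 71x53x51 mm, in the bay with the white panel; leave alone
- garlic: garlic bulb, 53 mm, in the bay with the white panel; leave alone
- keys: bunch of keys, 104x115 mm, 8 mm high, origin at centre of underside; leave alone
- peeler: vegetable peeler, 170 mm along its x, 25 mm wide, 18 mm high; leave alone
- onion: onion, 82 mm wide, 94 mm tall; leave alone
- mug_blue: dark blue and white mug, 82 mm wide (114 mm with handle), 97 mm tall; leave alone
Things that resemble listed ones, but are neither listed nor needed, are in the scene too. What is shaped like the tin_yellow but blue, purple or red is not meant.

How it is judged (in metres and radians):
At the end, for the whole second after the job is handed in: All four tins stand on the worktop upright (within 0.1 rad) and still inside the bay with the green panel, each with its axis 20 to 39 mm before that panel (so clear of both door tracks) and within 98 mm of the bay's middle (x of tin_yellow in the frame of panel_green between -0.039 and -0.02 m and y of tin_yellow in the frame of panel_green between -0.098 and 0.098 m and height (world z) of each of tin_yellow, tin_black1, tin_black2, tin_black3 below 0.006 m and angle between each of tin_yellow, tin_black1, tin_black2, tin_black3's own z axis and vertical below 0.1 rad and linear speed of each of tin_yellow, tin_black1, tin_black2, tin_black3 below 0.02 m/s and x of tin_black1 in the frame of panel_green between -0.039 and -0.02 m and y of tin_black1 in the frame of panel_green between -0.098 and 0.098 m and x of tin_black2 in the frame of panel_green between -0.039 and -0.02 m and y of tin_black2 in the frame of panel_green between -0.098 and 0.098 m and x of tin_black3 in the frame of panel_green between -0.039 and -0.02 m and y of tin_black3 in the frame of panel_green between -0.098 and 0.098 m); the robot touches nothing.
It fails at once if a bystander moved more than 30 mm (distance of any of lemon, garlic, keys, peeler, onion, mug_blue from where it was at the start of the episode above 0.03 m).
It fails at once if a tin tipped by more than 0.5 rad (angle between any of tin_yellow, tin_black1, tin_black2, tin_black3's own z axis and vertical above 0.5 rad).
It fails at once if the yellow tin rammed against a black tin or the case with more than 25 N (contact force between tin_yellow and tin_black1 above 25 N or contact force between tin_yellow and tin_black2 above 25 N or contact force between tin_yellow and tin_black3 above 25 N or contact force between tin_yellow and case above 25 N).
It also fails if it takes over 54 s, if anything falls off the work surface, if the arm or the gripper's body presses on something with over 40 N, if the wrist force passes 120 N, or if a joint passes its speed limit or range.

## Working session

There is one attempt and no reset: what is moved stays moved. The work goes in short steps, Python scripts to look and compute and a tool call to move; the robot and the scene stay as the last step left them, time stands still between calls to the robot, and variables do not carry over. Pictures are saved under pics/ and viewed, at most 10 in all, crops included, and the job is handed in when it is done.

Besides the shell and the picture viewer there is one more tool, called in YAML: its name, and indented under it one key for each argument. jog_arm: Moves the arm, as the interface text tells. Its arguments: {"type":"object","properties":{"deltas":{"type":"array"},"force":{"type":"number"}},"required":["deltas"]}

```bash
mkdir -p pics; python3 - <<'E'
from plant import r
import cv2
for n in("top","side"):
    cv2.imwrite(f"pics/{n}0.png",r.capture(n)); c=r.camera_info(n); print(n,c)
s=r.get_state();print(s)
E
```

```text
top {'fx': 356.8413088455767, 'fy': 356.8413088455767, 'cx': 254.8505474972706, 'cy': 192.93959383202008, 'view': array([[ 8.34627787e-04, -9.99728626e-01,  2.32804178e-02,
         5.72173209e-02],
       [ 9.93288681e-01,  3.52138316e-03,  1.15607943e-01,
        -5.38997921e-01],
       [-1.15658549e-01,  2.30276859e-02,  9.93022067e-01,
        -1.17181608e+00],
       [ 0.00000000e+00,  0.00000000e+00,  0.00000000e+00,
         1.00000000e+00]])}
side {'fx': 407.69833533953044, 'fy': 407.69833533953044, 'cx': 266.15840136349385, 'cy': 194.40829038721085, 'view': array([[-0.52270469, -0.85242962,  0.01198101,  0.33890772],
       [ 0.62754185, -0.37521638,  0.68220517, -0.33615512],
       [-0.57703643,  0.36411043,  0.73106262, -1.34510674],
       [ 0.        ,  0.        ,  0.        ,  1.        ]])}
{'time_s': 0.1, 'joints': array([-5.09880108e+01,  2.05889793e+01,  6.39673267e-01, -1.92666330e-02,
       -7.01356393e+01, -1.65076837e+01]), 'qd': array([-0.03470125, -0.13489403,  0.1325482 ,  0.04205142,  0.05162769,
        0.05649083]), 'joint_torque': array([-9.68346540e-04, -5.84162271e+01,  2.93751669e+01,  7.01544642e+00,
        1.01416820e-02, -7.04394120e-05]), 'tcp_pos': array([ 0.25819828, -0.62322602,  0.24469788]), 'eef_rot': array([ 1.79913409e+02, -6.77292637e-03, -1.57502249e+02]), 'contact_force': array([0.02057231, 0.47585876, 0.43585083]), 'moment': array([-0.03997794, -0.02054066, -0.03715924]), 'gripper_force': 0.0, 'gripper_width': 0.0876448502623644}
```

View pics/top0.png

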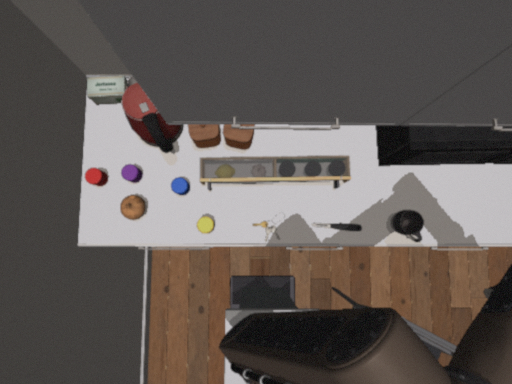

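View pics/side0.png

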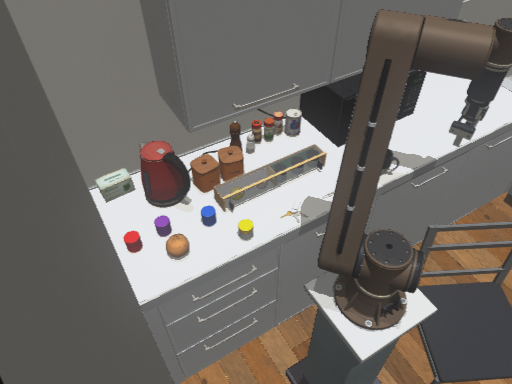

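Top picture: the yellow-lidded tin is at about (205,224). Lookalikes are blue (180,186), purple (130,173) and red (94,176). The black-lidded tins are in the right bay at (287,169), (313,169) and (338,168), and the grips are near (210,186) and (336,184). Only the tin at (205,224) has a yellow lid. I'll confirm that in an enlarged crop.

```bash
python3 - <<'E'
import cv2
i=cv2.imread("pics/top0.png")[145:245,190:360]
i=cv2.resize(i,None,fx=4.7,fy=4.7,interpolation=cv2.INTER_CUBIC)
i=cv2.convertScaleAbs(i,alpha=1.3,beta=15)
cv2.imwrite("pics/top0c.png",i)
E
```

```text
(no output)
```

View pics/top0c.png

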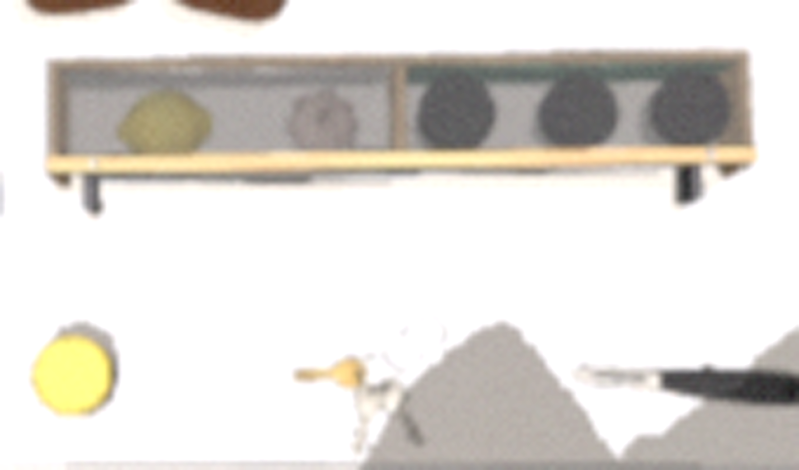

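The crop confirms the yellow tin at full-picture (205,224). The green panel is in the right bay, along with the three black tins at crop (456,110), (578,110) and (690,108). The right door's grip is at crop (687,185).

```bash
cat >h.py <<'E'
from plant import r
import numpy as np, cv2
def w(n,u,v,z):
    c=r.camera_info(n);V=c["view"];d=np.array([(u-c["cx"])/c["fx"],-(v-c["cy"])/c["fy"],-1.])
    R=V[:3,:3];o=-R.T@V[:3,3];d=R.T@d
    return o+d*(z-o[2])/d[2]
def px(n,p):
    c=r.camera_info(n);q=c["view"][:3,:3]@p+c["view"][:3,3]
    return c["cx"]+c["fx"]*q[0]/-q[2],c["cy"]+c["fy"]*q[1]/q[2]
def crop(u,v,z):return w("top",190+u/4.7-.4,145+v/4.7-.4,z)
E
python3 - <<'E'
from h import *
np.set_printoptions(precision=4,suppress=True)
for k,u,v,z in [("BL",48,61,.076),("BR",748,52,.076),("FL",46,168,.076),("FR",755,160,.076),("div",402,62,.076),("divF",402,150,.076),("b1",456,110,.06),("b2",578,110,.06),("b3",690,108,.06),("gripR tip top",687,200,.054),("gripL",93,210,.054),("bwid",418,110,.06),("bwid2",495,110,.06)]:
    print(k,crop(u,v,z))
for n in("top","side"):
    i=cv2.imread(f"pics/{n}0.png");h=cv2.cvtColor(i,cv2.COLOR_BGR2HSV)
    m=cv2.inRange(h,(22,150,140),(35,255,255));k,l,s,c=cv2.connectedComponentsWithStats(m)
    for j in range(1,k):
        if s[j,4]>20:print(n,s[j],c[j],w(n,*c[j],.06))
E
```

```text
BL [0.6493 0.2394 0.076 ]
BR [ 0.6586 -0.2506  0.076 ]
FL [0.5741 0.2394 0.076 ]
FR [ 0.5819 -0.2532  0.076 ]
div [ 0.65   -0.0071  0.076 ]
divF [ 0.5878 -0.0067  0.076 ]
b1 [ 0.6192 -0.0464  0.06  ]
b2 [ 0.6196 -0.1329  0.06  ]
b3 [ 0.6215 -0.2127  0.06  ]
gripR tip top [ 0.5565 -0.2104  0.054 ]
gripL [0.5478 0.2089 0.054 ]
bwid [ 0.619  -0.0195  0.06  ]
bwid2 [ 0.6193 -0.074   0.06  ]
side [239 220  14  11 131] [245.2901 225.    ] [0.4287 0.2236 0.06  ]
```

```bash
python3 - <<'E'
from h import *
np.set_printoptions(precision=4,suppress=True)
i=cv2.imread("pics/top0.png");h=cv2.cvtColor(i,cv2.COLOR_BGR2HSV)
m=cv2.inRange(h,(20,90,120),(38,255,255));k,l,s,c=cv2.connectedComponentsWithStats(m)
for j in range(1,k):
    if s[j,4]>60:print(s[j],c[j],w("top",*c[j],.06), [w("top",s[j,0]-.5,c[j][1],.06)[1]-w("top",s[j,0]+s[j,2]-.5,c[j][1],.06)[1]])
x0,y0,a=.612,-.006,.019
def C(x,y,z):return np.array([x0+x*np.cos(a)-y*np.sin(a),y0+x*np.sin(a)+y*np.cos(a),z])
out=[]
for n,(u0,v0,u1,v1),f in(("top",(195,148,355,193),5),("side",(205,140,337,215),6)):
    q=cv2.resize(cv2.imread(f"pics/{n}0.png")[v0:v1,u0:u1],None,fx=f,fy=f,interpolation=cv2.INTER_CUBIC)
    P=lambda p:tuple(int(round((t-o+.5)*f)) for t,o in zip(px(n,C(*p)),(u0,v0)))
    for z,col in((.076,(0,0,255)),(0,(255,0,0))):
        pts=np.array([P(p) for p in((-.038,.248,z),(-.038,-.248,z),(.044,-.248,z),(.044,.248,z))])
        cv2.polylines(q,[pts],True,col,1)
    for y in(.12,.215,-.212):
        pass
    out.append(cv2.copyMakeBorder(q,0,0,0,800-q.shape[1],cv2.BORDER_CONSTANT))
i=np.vstack(out)[:600];print(i.shape);cv2.imwrite("pics/wire.png",i)
E
```

```text
[197 216  17  17 222] [205.2613 224.3604] [0.4323 0.2198 0.06  ] [np.float64(0.05496368275081631)]
(600, 800, 3)
```

```bash
ls pics
```

```text
side0.png
top0.png
top0c.png
wire.png
```

View pics/wire.png

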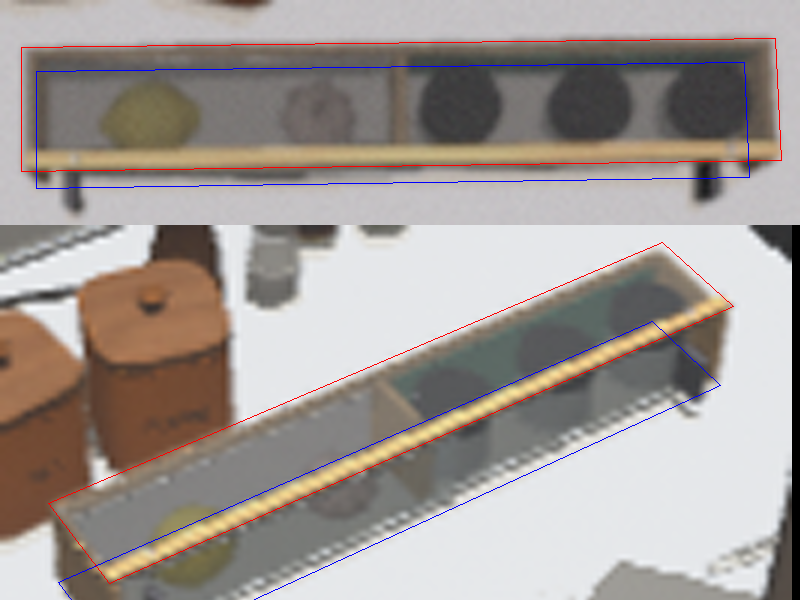

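Wireframe with x0 = 0.612, y0 = -0.006 and yaw = 0.019 fits in both views, except that the front edge suggests x0 ≈ 0.613. The right bay is green. The yellow tin is at about (0.431, 0.221) with a measured width of 55 mm, as expected. The right grip is at about (0.567, -0.2105), so that door is about 25 mm open. Moving to it now.

jog_arm:
  deltas:
    - [[1,2.5,3.4,-0.5,-0.06],[1,2.5,3.4,-0.5,-0.06],[1,2.5,3.4,-0.5,-0.06],[1,2.5,3.4,-0.5,-0.06],[1,2.5,3.4,-0.5,-0.06],[1,2.5,3.4,-0.5,-0.07],[1,2.5,3.4,-0.5,0],[1,2.5,3.4,-0.5,0]]
  force: 15

```text
time_s: 1.1
tcp_pos: [0.4589, -0.3502, 0.2052]
eef_rot: [180.0, -0.0, -178.7]
contact_force: [0.2, -0.1, 0.2]
gripper_width: 0.0879
gripper_force: 0.0
```

jog_arm:
  deltas:
    - [[1,2.5,3.4,-0.5,0],[1,2.5,3.4,-0.5,0],[1,2.5,3.4,-0.5,0],[1,2.4,3.4,-0.5,0],[1,0,0,0,0],[1,0,0,0,0]]

```text
time_s: 1.85
tcp_pos: [0.5571, -0.2155, 0.1852]
eef_rot: [180.0, -0.1, -178.7]
contact_force: [-0.4, 0.4, 1.1]
gripper_width: 0.0879
gripper_force: 0.0
```

jog_arm:
  deltas:
    - [[1,0.2,0.3,-3.5,0],[1,0.2,0.2,-3.5,0],[1,0,0,-3.5,0],[1,0,0,-2.5,0],[1,0,0,-1.3,0],[1,0,0,0,0],[-0.2,0,0,0,0],[-0.6,0,0,0,0]]

```text
time_s: 2.85
tcp_pos: [0.562, -0.2107, 0.0437]
eef_rot: [-180.0, 0.1, -178.7]
contact_force: [0.3, 1.2, -0.1]
gripper_width: 0.0733
gripper_force: 0.0
```

jog_arm:
  deltas:
    - [[-1,0,0,0,0],[-1,0,0,0,0],[-1,0,0,0,0],[-1,0,0,0,0]]
  force: 15

```text
time_s: 3.35
tcp_pos: [0.5613, -0.2106, 0.0425]
eef_rot: [180.0, -0.0, -178.7]
contact_force: [0.3, -0.7, -1.1]
gripper_width: 0.0333
gripper_force: 0.0
```

jog_arm:
  deltas:
    - [[-1,0,0,0,0],[-1,0,0,0,0],[-1,0,0,0,0],[-1,0,0,0,0]]

```text
time_s: 3.85
tcp_pos: [0.5614, -0.2106, 0.0425]
eef_rot: [180.0, 0.0, -178.7]
contact_force: [0.6, -1.0, -1.3]
gripper_width: 0.0081
gripper_force: 15.0
```

jog_arm:
  deltas:
    - [[-1,-0.02,1,0,0],[-1,-0.04,2,0,0],[-1,-0.06,3,0,0],[-1,-0.06,3,0,0],[-1,-0.06,3,0,0],[-1,-0.05,2.5,0,0],[-1,-0.03,1.5,0,0],[-1,-0.02,1,0,0]]

```text
time_s: 4.85
tcp_pos: [0.5579, -0.0394, 0.0425]
eef_rot: [180.0, 0.0, -178.6]
contact_force: [2.4, -0.6, -3.7]
gripper_width: 0.0081
gripper_force: 15.0
```

jog_arm:
  deltas:
    - [[0,0,0,0,0],[0,0,0,0,0],[0,-0.5,0,0.5,0],[0.5,-1,0,3,0],[0.5,-1,3,4,0],[0.5,-2,5,5,0],[0.8,-2,5,0,0],[0.8,-2,5,0,0]]

```text
time_s: 5.85
tcp_pos: [0.4753, 0.1328, 0.1613]
eef_rot: [179.9, 0.1, -178.8]
contact_force: [0.5, 0.1, -0.7]
gripper_width: 0.0772
gripper_force: 0.0
```

```bash
python3 - <<'E'
from h import *
s=cv2.imwrite("pics/top1.png",r.capture("top"))
i=cv2.imread("pics/top1.png")[145:245,190:360]
i=cv2.resize(i,None,fx=4.7,fy=4.7,interpolation=cv2.INTER_CUBIC)
cv2.imwrite("pics/top1c.png",cv2.convertScaleAbs(i,alpha=1.3,beta=15))
E
```

```text
(no output)
```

View pics/top1c.png

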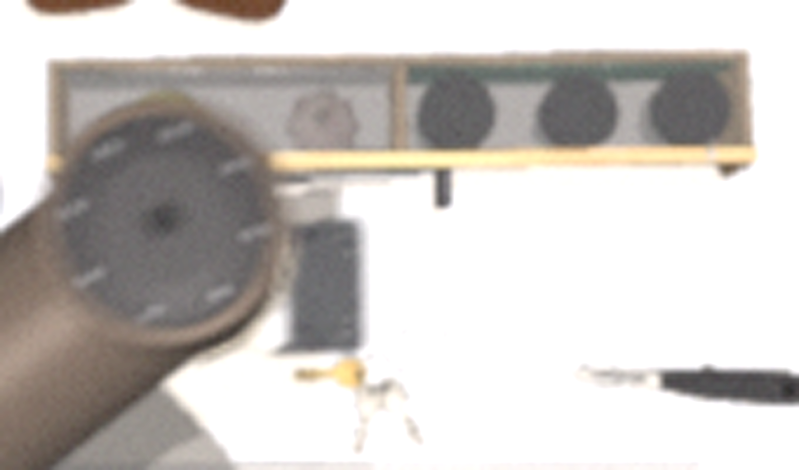

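The right door is open, with its grip at crop (443,188). The black tins have not moved. Next is the yellow tin.

jog_arm:
  deltas:
    - [[1,-2,3.5,0,0],[1,-2,3.5,0,0],[1,0,0,0,0],[1,0,0,0,0]]

```text
time_s: 6.4
tcp_pos: [0.4359, 0.2015, 0.1603]
eef_rot: [180.0, 0.0, -178.7]
contact_force: [0.2, -0.3, -0.6]
gripper_width: 0.0878
gripper_force: 0.0
```

jog_arm:
  deltas:
    - [[1,-0.4,1.9,0,0],[1,0,0,-3,0],[1,0,0,-4,0],[1,0,0,-3.5,0],[1,0,0,-1.5,0],[0.3,0,0,0,0],[0.3,0,0,0,0],[0.3,0,0,0,0]]
  force: 10

```text
time_s: 7.4
tcp_pos: [0.4325, 0.2214, 0.041]
eef_rot: [179.9, 0.1, -178.7]
contact_force: [0.4, -0.1, 0.6]
gripper_width: 0.063
gripper_force: 0.0
```

jog_arm:
  deltas:
    - [[0,0,0,0,0],[0,0,0,0,0],[0,0,0,0,0],[0,0,0,0,0]]
  force: 20

```text
time_s: 7.9
tcp_pos: [0.4324, 0.2214, 0.0409]
eef_rot: [179.9, 0.1, -178.7]
contact_force: [-1.3, -0.6, 7.2]
gripper_width: 0.0554
gripper_force: 20.0
```

jog_arm:
  deltas:
    - [[0,0,0,1,0],[0,0,0,3,0],[0,0,-1.5,0.5,0],[0,0.5,-3,0,0],[0,0.8,-4,0,0],[0,0.8,-4,0,0],[0,0.8,-4,0,0],[0,0.8,-4,0,0]]
  force: 30

```text
time_s: 8.9
tcp_pos: [0.4682, 0.014, 0.0848]
eef_rot: [-180.0, -0.0, -178.7]
contact_force: [0.1, 0.5, -0.2]
gripper_width: 0.0554
gripper_force: 30.0
```

jog_arm:
  deltas:
    - [[0,0.8,-4,0,0],[0,0.5,-4,0,0],[0,0,-2.4,0,0],[0,0,-1,0,0],[0,0,0,0,0],[0,0,0,0,0]]

```text
time_s: 9.65
tcp_pos: [0.4818, -0.0976, 0.0851]
eef_rot: [180.0, -0.0, -178.7]
contact_force: [0.4, -0.4, -1.3]
gripper_width: 0.0555
gripper_force: 30.0
```

jog_arm:
  deltas:
    - [[0,2,0,-1,0],[0,2,0,-1.5,0],[0,1,0,-1,0],[0,0,0,-0.5,0],[0,0,0,-0.2,0],[0,0,0,0,0]]

```text
time_s: 10.4
tcp_pos: [0.5314, -0.098, 0.0433]
eef_rot: [180.0, -0.0, -178.7]
contact_force: [0.2, 0.2, -1.2]
gripper_width: 0.0553
gripper_force: 30.0
```

```bash
python3 - <<'E'
from h import *
ims=[]
for n,(u0,v0,u1,v1),f in(("top",(240,145,360,205),6),("side",(225,140,345,205),5.0)):
    q=r.capture(n)[v0:v1,u0:u1];q=cv2.resize(q,None,fx=f,fy=f,interpolation=cv2.INTER_CUBIC)
    ims.append(cv2.copyMakeBorder(q,0,0,0,720-q.shape[1],cv2.BORDER_CONSTANT))
i=np.vstack(ims);i=cv2.resize(i,None,fx=.87,fy=.87);print(i.shape);cv2.imwrite("pics/p2.png",i)
E
```

```text
(596, 626, 3)
```

View pics/p2.png

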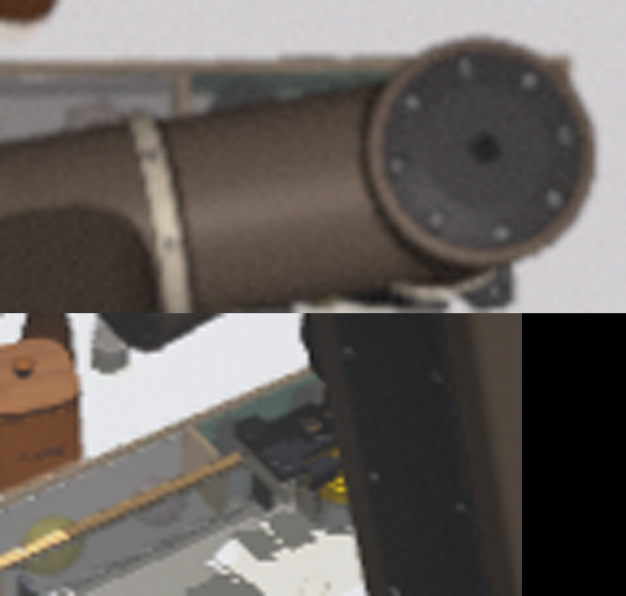

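The arm hides most of the bay. The yellow tin is held upright in front of the opening, seen at side crop (335,490). I'll go by force from here.

jog_arm:
  deltas:
    - [[0,0.7,0,-0.1,0],[0,0.7,0,-0.1,0],[0,0.7,0,0,0],[0,0.7,0,0,0],[0,0,0,0,0],[0,0,0,0,0]]

```text
time_s: 11.25
tcp_pos: [0.5597, -0.0981, 0.0409]
eef_rot: [-180.0, -0.0, -178.7]
contact_force: [-0.7, -0.4, -1.0]
gripper_width: 0.0554
gripper_force: 30.0
```

jog_arm:
  deltas:
    - [[0.4,0,0,0,0],[0.4,0,0,0,0],[0.4,0,0,0,0],[0.4,-0.5,0,0,0],[0.4,-1,-0.02,0,0],[0.4,-1.5,-0.03,0,0],[0.4,-1.5,-0.03,0,0],[0.4,-0.5,0,0,0]]
  force: 10

```text
time_s: 12.25
tcp_pos: [0.5085, -0.0989, 0.0413]
eef_rot: [180.0, -0.0, -178.7]
contact_force: [-0.4, -0.8, -0.6]
gripper_width: 0.0614
gripper_force: 0.0
```

jog_arm:
  deltas:
    - [[-0.55,0,0,0,0],[-0.55,0,0,0,0],[-0.55,0,0,0,0],[-0.55,0,0,0,0],[-0.55,0,0,0,0],[-0.55,0,0,0,0]]

```text
time_s: 13.0
tcp_pos: [0.5099, -0.0989, 0.041]
eef_rot: [-180.0, -0.0, -178.7]
contact_force: [0.1, 0.3, -0.7]
gripper_width: 0.0198
gripper_force: 0.0
```

jog_arm:
  deltas:
    - [[-0.55,0.5,0.01,0,0],[-0.55,0.5,0.01,0,0],[-0.55,0.4,0.01,0,0],[-0.55,0.4,0.01,0,0],[-0.55,0.4,0.01,0,0],[-0.55,0.3,0.01,0,0],[-0.55,0.3,0.01,0,0]]

```text
time_s: 13.88
tcp_pos: [0.5381, -0.0981, 0.041]
eef_rot: [180.0, -0.0, -178.7]
contact_force: [0.1, 0.5, -0.3]
gripper_width: 0.0197
gripper_force: 0.2
```

jog_arm:
  deltas:
    - [[-0.55,0.3,0.01,0,0],[-0.55,0.3,0.01,0,0],[-0.55,0.3,0,0,0],[-0.55,0.3,0,0,0],[-0.55,0,0,0,0]]

```text
time_s: 14.5
tcp_pos: [0.5504, -0.0979, 0.0411]
eef_rot: [180.0, 0.0, -178.7]
contact_force: [0.3, 1.0, -0.1]
gripper_width: 0.0195
gripper_force: 0.3
```

jog_arm:
  deltas:
    - [[-0.55,0.3,0,0,0],[-0.55,0.3,0,0,0],[-0.55,0.2,0,0,0],[-0.55,0.2,0,0,0],[-0.55,0,0,0,0]]

```text
time_s: 15.12
tcp_pos: [0.5602, -0.098, 0.0411]
eef_rot: [-180.0, 0.0, -178.7]
contact_force: [-1.2, -0.7, -0.6]
gripper_width: 0.0199
gripper_force: 0.3
```

Contact is gentle. Continuing toward the roof edge, watching the force.

jog_arm:
  deltas:
    - [[-0.55,0.2,0,0,0],[-0.55,0.2,0,0,0],[-0.55,0.1,0,0,0],[-0.55,0,0,0,0]]

```text
time_s: 15.62
tcp_pos: [0.5651, -0.0979, 0.0411]
eef_rot: [180.0, 0.0, -178.7]
contact_force: [-0.8, 0.8, -0.4]
gripper_width: 0.0196
gripper_force: 0.3
```

jog_arm:
  deltas:
    - [[-0.55,0.1,0,0,0],[-0.55,0.1,0,0,0],[-0.55,0.1,0,0,0],[-0.55,0,0,0,0]]

```text
time_s: 16.12
tcp_pos: [0.5652, -0.0981, 0.0409]
eef_rot: [180.0, -0.3, -178.8]
contact_force: [-11.2, 2.8, 7.3]
gripper_width: 0.0195
gripper_force: 5.3
```

jog_arm:
  deltas:
    - [[-0.55,-0.5,0,0,0],[-0.55,-1.5,0,0,0],[-0.55,-2,0,3,0],[-0.55,-2,1,4,0],[-0.3,-2,5,4,0],[-0.3,0,6,0,0],[-0.3,0,6,0,0],[-0.3,0,5,0,0]]

```text
time_s: 17.12
tcp_pos: [0.4887, 0.1306, 0.1489]
eef_rot: [179.9, 0.1, -178.7]
contact_force: [1.4, -0.2, 1.4]
gripper_width: 0.0308
gripper_force: 0.0
```

```bash
cat >>h.py <<'E'
def yel(i,off=(0,0)):
    h=cv2.cvtColor(i,cv2.COLOR_BGR2HSV);m=cv2.inRange(h,(20,80,60),(38,255,255))
    m[:,:270]=0
    k,l,s,c=cv2.connectedComponentsWithStats(m)
    for j in range(1,k):
        if s[j,4]>40:print(s[j],c[j],w("top",*c[j],.06))
E
python3 - <<'E'
from h import *
i=r.capture("top");cv2.imwrite("pics/top3.png",i);yel(i)
q=cv2.resize(i[145:215,260:360],None,fx=8,fy=8,interpolation=cv2.INTER_CUBIC)
cv2.imwrite("pics/top3c.png",cv2.convertScaleAbs(q,alpha=1.3,beta=15))
E
```

```text
[270 166  41  15 218] [296.6146789  173.96330275] [ 0.59929334 -0.07940772  0.06      ]
```

View pics/top3c.png

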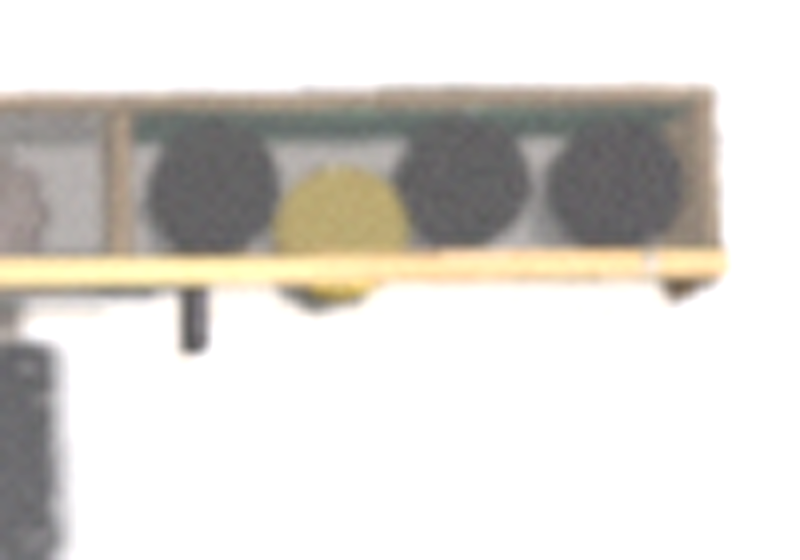

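Top picture: yellow at crop (343,232) sits between black1 (213,185) and black2 (465,182), about 19 mm in front of them, with black3 at (616,180). All are upright. The vertical fingers stop at the roof's front edge. I'll push once more with closed fingers, then use the door's edge to ease the tin in by the last 8 mm.

jog_arm:
  deltas:
    - [[-1,0,-6,0,0],[-1,0.6,-6,0,0],[-1,0.6,-6,0,0],[-1,0,-4.9,-3,0],[-1,0,0,-4,0],[-1,0,0,-2.5,0],[-1,0,0,-1.3,0],[-1,0,0,0,0]]

```text
time_s: 18.18
tcp_pos: [0.5008, -0.1003, 0.04]
eef_rot: [-180.0, -0.1, -178.7]
contact_force: [0.7, 0.5, 0.1]
gripper_width: 0.0003
gripper_force: 0.0
```

jog_arm:
  deltas:
    - [[-1,1.5,0,0.1,0],[-1,1.5,0.1,0,0],[-1,1.2,0,0,0],[-1,0.8,0,0,0],[-1,0.5,0,0,0],[-1,0.3,0,0,0],[-1,0.3,0,0,0],[-1,0.2,0,0,0]]

```text
time_s: 19.18
tcp_pos: [0.5638, -0.0994, 0.0412]
eef_rot: [-180.0, -0.1, -178.7]
contact_force: [-1.8, 0.6, 1.0]
gripper_width: 0.0006
gripper_force: 0.8
```

jog_arm:
  deltas:
    - [[-1,0.1,0,0,0],[-1,0.1,0,0,0],[-1,0,0,0,0],[-1,-0.3,0,0,0],[-1,-1,0,0,0]]

```text
time_s: 19.8
tcp_pos: [0.5539, -0.0993, 0.0415]
eef_rot: [180.0, 0.1, -178.7]
contact_force: [-0.2, 0.4, -0.4]
gripper_width: 0.0005
gripper_force: 0.0
```

jog_arm:
  deltas:
    - [[-1,-1.5,0,0,0],[-0.1,-1.5,1,0,0],[-0.1,0,2.5,0,0],[-0.1,0,2.5,0,0],[-0.1,0,0,0,0],[-0.1,0,0,0,0]]

```text
time_s: 20.55
tcp_pos: [0.5228, -0.0392, 0.0415]
eef_rot: [180.0, 0.0, -178.7]
contact_force: [0.0, -0.5, 0.5]
gripper_width: 0.0386
gripper_force: 0.0
```

jog_arm:
  deltas:
    - [[-0.1,1,0,0,0],[-0.1,1.3,0,0,0],[-0.1,1.2,0,0,0],[-1,0,0,0,0],[-1,0,0,0,0],[-1,0,0,0,0],[-1,0,0,0,0],[-1,0,0,0,0]]
  force: 15

```text
time_s: 21.55
tcp_pos: [0.558, -0.0394, 0.0414]
eef_rot: [180.0, -0.0, -178.7]
contact_force: [0.1, 0.2, -0.4]
gripper_width: 0.0075
gripper_force: 15.0
```

jog_arm:
  deltas:
    - [[-1,0.01,-0.5,0,0],[-1,0.02,-0.8,0,0],[-1,0.01,-0.6,0,0],[-1,0.01,-0.3,0,0],[-1,0,-0.3,0,0],[-1,0.01,-0.3,0,0],[-1,0,-0.3,0,0],[-1,0,0,0,0]]

```text
time_s: 22.55
tcp_pos: [0.5587, -0.0707, 0.0414]
eef_rot: [-180.0, -0.0, -178.7]
contact_force: [-4.2, -0.7, 3.7]
gripper_width: 0.0073
gripper_force: 15.0
```

jog_arm:
  deltas:
    - [[-1,0.01,-0.2,0,0],[-1,0,-0.2,0,0],[-1,0,-0.2,0,0],[-1,0.01,-0.2,0,0],[-1,0,-0.2,0,0],[-1,0,0,0,0]]

```text
time_s: 23.3
tcp_pos: [0.5589, -0.0805, 0.0413]
eef_rot: [-180.0, -0.0, -178.7]
contact_force: [-5.9, 0.7, 5.3]
gripper_width: 0.0083
gripper_force: 15.0
```

jog_arm:
  deltas:
    - [[-1,0,-0.2,0,0],[-1,0,-0.2,0,0],[-1,0,-0.2,0,0],[-1,0,-0.2,0,0],[-1,0,-0.2,0,0],[-1,0,0,0,0]]

```text
time_s: 24.05
tcp_pos: [0.5591, -0.0907, 0.0413]
eef_rot: [-180.0, -0.0, -178.7]
contact_force: [-4.1, -0.9, 4.0]
gripper_width: 0.0081
gripper_force: 15.0
```

jog_arm:
  deltas:
    - [[-1,0,-0.2,0,0],[-1,0,-0.2,0,0],[-1,0.01,-0.2,0,0],[-1,0,-0.2,0,0],[-1,0.01,-0.2,0,0],[-1,0,-0.2,0,0],[-1,0,0,0,0]]

```text
time_s: 24.92
tcp_pos: [0.5593, -0.1027, 0.0414]
eef_rot: [-180.0, -0.0, -178.7]
contact_force: [-4.5, -0.1, 4.4]
gripper_width: 0.0081
gripper_force: 15.0
```

jog_arm:
  deltas:
    - [[-1,0.01,-0.2,0,0],[-1,0,-0.2,0,0],[-1,0.01,-0.2,0,0],[-1,0,-0.2,0,0],[-1,0.01,-0.2,0,0],[-1,0,-0.2,0,0],[-1,0,-0.2,0,0],[-1,0,0,0,0]]

```text
time_s: 25.92
tcp_pos: [0.5596, -0.1167, 0.0414]
eef_rot: [-180.0, -0.0, -178.7]
contact_force: [-5.6, -1.1, 4.2]
gripper_width: 0.0078
gripper_force: 15.0
```

The door edge has passed the tin's axis with almost no force. Closing the door further.

jog_arm:
  deltas:
    - [[-1,0.01,-0.5,0,0],[-1,0.01,-0.7,0,0],[-1,0.02,-0.8,0,0],[-1,0.01,-0.8,0,0],[-1,0.02,-0.8,0,0],[-1,0.01,-0.5,0,0],[-1,0.01,-0.5,0,0],[-1,0,0,0,0]]

```text
time_s: 26.92
tcp_pos: [0.5605, -0.1629, 0.0413]
eef_rot: [-180.0, -0.0, -178.7]
contact_force: [-4.3, -2.0, 5.5]
gripper_width: 0.0081
gripper_force: 15.0
```

jog_arm:
  deltas:
    - [[-1,0.01,-0.7,0,0],[-1,0.01,-0.8,0,0],[-1,0.02,-0.8,0,0],[-1,0.01,-0.8,0,0],[-1,0.02,-0.7,0,0],[-1,0,0,0,0]]

```text
time_s: 27.68
tcp_pos: [0.5612, -0.2011, 0.0413]
eef_rot: [-180.0, 0.0, -178.7]
contact_force: [-3.3, -2.1, 4.0]
gripper_width: 0.008
gripper_force: 15.0
```

jog_arm:
  deltas:
    - [[-0.3,0,0,0,0],[-0.3,0,0,0,0],[-0.3,0,0,0,0],[-0.3,-1.5,0,0,0],[-0.3,-3,0,3,0],[-0.3,-2,-1,5,0],[-0.3,-2,-5,5,0],[-0.3,-1,-6,3,0]]

```text
time_s: 28.68
tcp_pos: [0.4692, -0.3084, 0.1944]
eef_rot: [-180.0, 0.2, -178.6]
contact_force: [2.3, -1.0, -0.3]
gripper_width: 0.0307
gripper_force: 0.0
```

jog_arm:
  deltas:
    - [[-0.3,0,-6,0,0],[-0.3,0,-6,0,0],[-0.3,0,-3,0,0],[-0.3,0,0,0,0]]

```text
time_s: 29.18
tcp_pos: [0.4686, -0.4597, 0.1904]
eef_rot: [180.0, -0.1, -178.9]
contact_force: [-0.7, 1.0, -0.6]
gripper_width: 0.031
gripper_force: 0.0
```

```bash
python3 - <<'E'
from h import *
i=r.capture("top");cv2.imwrite("pics/top4.png",i);yel(i)
q=cv2.resize(i[145:215,260:360],None,fx=8,fy=8,interpolation=cv2.INTER_CUBIC)
cv2.imwrite("pics/top4c.png",cv2.convertScaleAbs(q,alpha=1.3,beta=15))
E
```

```text
[270 162  42  18 270] [298.35925926 172.10740741] [ 0.60556098 -0.08529447  0.06      ]
```

View pics/top4c.png

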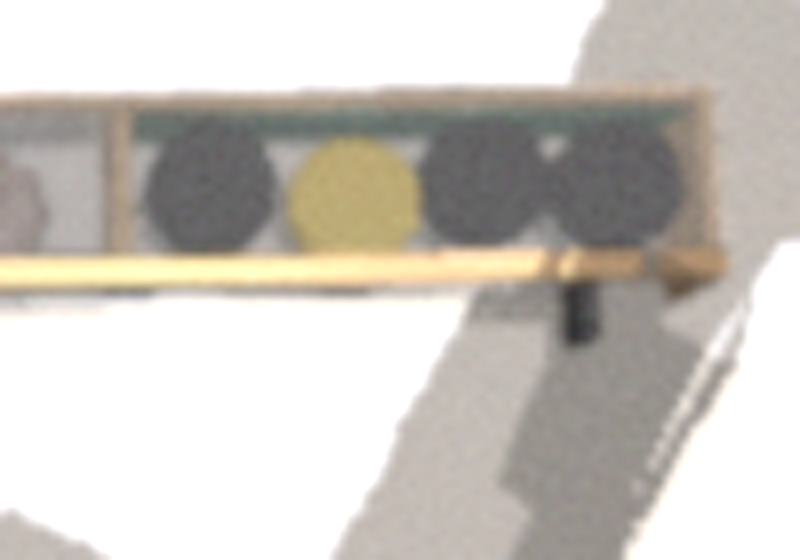

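The picture shows all four tins side by side. Yellow is at crop (355,200), about 6 mm in front of black1 (211,185), black2 (482,182) and black3 (617,180). That puts its axis about 36 mm before the panel, and it is clear behind the closed door. The robot is touching nothing.

```bash
python3 -c "
from plant import r
print(r.close_job())"
```

```text
the job is handed in; nothing more can be done
None
```

The job is handed in, with no verdict shown: the yellow tin stands upright between black1 and black2, its axis about 36 mm before the green panel (limit 39, measured from the top camera), with the right door slid back almost shut in front of the row.

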